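# Zero the counter and hold the coolant bottle down on the filling dock

## Task

Take the pin punch and press the counter's recessed zero button fully in with its tip (not with the fingers), then put the punch back hanging in its steel block and let go of it. Then set the coolant bottle, foot down, into the sprung ring of the filling dock, push it straight down until the ring is at the bottom of its travel, and finish while still holding it down there, upright. Leave the other things on the bench where they are.

Things in the scene. Friction and masses are not known exactly. Their poses are not given: they have to be found in the camera images.
- punch_grip (a point): Pin punch, steel, 125 mm long, about 0.12 kg, hanging upright, tip down, in a hole of a steel block. This point is on its axis at the middle of the handle, 92 mm above the tip, and is where to grip it. From the tip up: pin 6 mm across for 25 mm, a cone, shank 12 mm across up to 45 mm, collar 24 mm across from 45 to 53 mm (it rests on the block's top), handle 16 mm across from 53 to 125 mm. z points up along the axis.
- punch_tip (a point): The tip of the same pin punch, the centre of the flat end of its 6 mm pin (on the punch's axis).
- block_hole (a point): Steel block, fixed, 60 by 60 mm and 55 mm high, with one vertical through hole 15 mm across in its middle. This point is the centre of the hole's mouth on the block's top; z up. With the punch home, its collar lies on the block, so its tip is 45 mm below this point and its grip point 47 mm above.
- button_top (a point): Zero button of the counter: the centre of the button's top face (moves with it), z up. The counter is a fixed grey box 115 by 95 mm, 45 mm high, with a dark display window on its top; the black button, 13 mm across, lies in a 16 mm round hole in the top, its top face 7 mm below the box's top when not pressed. (A flat steel disc beside it is only a screw cover.)
- zero_button (a joint): How far the zero button is pressed, m: 0 out, 0.005 fully in. Sprung: about 1.2 N to start, 4 N fully in; comes out again when let go.
- bottle_center (a point): Coolant bottle, white plastic with a black cap, about 0.2 to 0.3 kg, standing upright on the bench, 165 mm high; this point is on its axis half-way up (82.5 mm above its underside), z up. From the underside up: narrow foot 50 mm across for 28 mm, a cone widening to 70 mm at 38 mm, body 70 mm across up to 100 mm, shoulder, neck 36 mm across from 113 to 130 mm, cap 40 mm across from 130 to 165 mm.
- bottle_cap (a point): The middle of the bottle's cap on its axis, 147 mm above the bottle's underside: where to grip it.
- bottle_foot (a point): The centre of the bottle's underside.
- ring_top (a point): Sprung ring of the filling dock: the centre of the ring on its top face (moves with the ring), z up. Dock: fixed round grey base 124 mm across with three short sleeves; the aluminium ring, 94 mm outside, 56 mm inside, 12 mm thick, stands on three springs, its top 80 mm above the bench when free. The bottle's foot passes through it (3 mm to spare all round) and its cone seats on the ring's edge: seated, the bottle's underside is 31 mm below the ring's top.
- ring (a joint): How far the ring is pressed down, m: 0 free, 0.020 at the bottom stop. Sprung: 5 N to start, 15 N at the bottom; the bottle's weight alone does not press it. It comes up again when let go.
- tape_roll: Bystander, not to be disturbed: roll of pale masking tape lying flat, 68 mm across, 24 mm high. Origin at the centre of its underside.
- pipe_offcut: Bystander, not to be disturbed: short dark steel pipe offcut standing up, 48 mm across, 36 mm high. Origin at the centre of its underside.
- cutter: Bystander, not to be disturbed: steel core-drill cutter standing up, 22 mm across, 55 mm high. Origin at the centre of its underside.
- nut: Bystander, not to be disturbed: steel hexagon nut, 35 mm across corners, 16 mm high. Origin at the centre of its underside.
- grease_jar: Bystander, not to be disturbed: squat white plastic jar with a wide white lid, 60 mm across, 85 mm high, no long neck and no narrow foot. Origin at the centre of its underside.
- spanner: Bystander, not to be disturbed: steel spanner lying on the bench. Origin at the centre of its underside as built, x along its length.
Mind the look-alikes: they are no part of the job. Leave any orange look-alike of the part that bears bottle_center alone.

How it is judged:
On the way, in this order (a step that is already met when the one before it is completed fails the run):
1. the zero button is pressed in with the punch (value of joint zero_button above 0.0035 m and contact force between punch and zero_button above 0.5 N), for 0.1 s.
2. the punch hangs in its block again, let go (horizontal distance between punch_tip and block_hole below 0.006 m and z of punch_grip in the frame of block_hole below 0.053 m and angle between punch_grip's own z axis and vertical below 0.15 rad and contact force between the fingers and punch below 0.2 N), for 0.2 s.
3. the bottle presses the ring down (value of joint ring above 0.015 m and contact force between bottle and ring above 5 N and contact force between the fingers and bottle above 0.5 N and horizontal distance between bottle_foot and ring_top below 0.007 m and angle between bottle_center's own z axis and vertical below 0.14 rad and z of bottle_foot in the frame of ring_top below -0.022 m and contact force between the fingers and ring below 0.5 N), for 0.2 s.
At the end, for the whole second after the job is handed in: Ring down over 15 of 20 mm, pressed (over 5 N) by the bottle, which is within 7 mm of centre, 8 deg of upright, foot 22 mm below the ring top, held by the fingers (not pushing the ring); punch hangs in its block within 6 mm, 8.5 deg of upright, untouched (all of step 2 and all of step 3); the arm keeps its last pose, push and grip.
It fails at once if a bystander is moved by more than 25 mm (distance of any of tape_roll, pipe_offcut, cutter, nut, grease_jar, spanner from where it was at the start of the episode above 0.025 m).
It fails at once if a finger presses the zero button (contact force between the fingers and zero_button above 0.5 N).
It also fails if it takes over 67 s, if anything falls off the work surface, if the arm or the gripper's body presses on something with over 40 N, if the wrist force passes 120 N, or if a joint passes its speed limit or range.

## Robot

A 6-joint arm with a two-finger parallel gripper is mounted at the origin on the work surface. World frame = base frame: x ahead of the robot, y to its left, z up, the work surface at z = 0. Lengths are in m, angles in rad, forces in N, time in s.
With the tool pointing down it reaches from about 0.4 to 0.825 m from the base axis. Payload 7 kg.
Tool frame: the origin (TCP) lies midway between the tips of the shut fingers; the grasp point (between the pads) lies arm.hold_point_z behind it (arm.hold_point_z is the distance from the TCP to the grasp point, in m); z points along the fingers, y is the line along which they close (so a half turn about z gives the same grasp; the last joint's range is limited). The gripper opens to 88 mm and grips with 3 to 60 N. Pads are 19 mm wide; open, the fingers measure 130 mm over their backs; the gripper's body (78 mm by 193 mm) begins 47 mm behind the grasp point.
Start: joints at [-0.975, 0.359, 0.012, 0, -1.224, -0.288], TCP at [0.204, -0.643, 0.227] pointing down, gripper open.
Joint ranges: [-3.07, 3.07], [-1.43, 2.12], [-1.02, 1.25], [-3.03, 1.67], [-3.05, -0], [-3.03, 3.03]. Speed limits (rad/s): [2.39, 2.39, 3.01, 3.14, 3.14, 3.14].

## Interface

Orientations are given as [roll, pitch, yaw] about the fixed x, y, z axes, in that order (R = Rz(yaw) Ry(pitch) Rx(roll)).
In Python, from station import arm gives the robot as it stands.
- The arm moves only by the shell command python3 -m crank 'ROWS' [OPENING] [FORCE]. ROWS is JSON, a list that holds one entry, the list of rows, each a list of 4 numbers: the shift along the tool's x, y, z in units of 25 mm (1.0 is 25 mm), then the turn about the tool's z in units of 5 degrees (1.0 is 5 degrees). A call has 1 to 12 rows; each row is the pose to reach, as a shift and turn from the pose commanded when the call began, along the tool's axes at that moment; what a row does not reach only later rows make up. A row lasts 1/8 s, in which the tool goes at most 62.5 mm and 10.7 degrees, less where a joint would pass 70% of its speed; a pose out of reach is approached as far as the arm can. A call with a gripper value outside its range is refused whole. OPENING is the closure, from 0 (fully open) to 1 (shut), set as the call begins (- or left out, the last holds). The fingers move at their own pace and stop on an object; FORCE is the grip in N (left out, the last holds). Time passes only in rows, so rows that repeat a pose let the fingers close. It gives the time, the measured TCP pose, the force, the opening and the grip force at its end, in the units of the state.
- arm.get_state(): the state, without advancing time (a new reading comes with each control period).
- arm.grab_frame(name): name is "scene" or "side" or "wrist"; returns (picture, depth): 384x512x3 uint8, red, green, blue; 384x512 float32, m along the optical axis (not along the pixel's ray), 0 where there is no reading.
- arm.get_calibration(name): a dict with "mtx" (3x3 intrinsics, pixels), "R" (3x3) and "t" (3): a world point X has camera coordinates R X + t; the wrist camera has in their place "mount" (4x4, takes a point from camera to tool coordinates, whose origin is the TCP and whose axes are the flange's). Camera axes: x right, y down, z forward; pixel columns grow to the right and rows downward; lengths in m; the calibration is good to about 2 mm. A picture is of the moment at which its call begins: read the wrist's pose just before it. get_calibration takes no time and is no camera call.
- arm.job_done(): hands the job in; it is judged then, once.
Trained networks look in the newest picture that a camera, given by its name, has taken for a name from the list of things; names that differ only in an ending like _2 or _b are one class to them, and where a whole thing is asked for, a point or a joint stands for the part that bears it (a point fixed in the world has none). Each returns a list of dicts, best first, with "score" (0 to 1); they miss things now and then, are a little off and sometimes report something else, mostly with a low value. They report only what shows in the picture. A call takes as long as a camera call. They do not tell look-alikes from the thing itself.
- arm.recognise(thing, camera): "extent" ([left, top, width, height] in pixels, round what is visible of it).
- arm.trace(thing, camera): "mask" (384x512 bool, what is visible of it) and "extent" ([left, top, width, height] in pixels, round what is visible of it).
The state is a dict: "t": time; "q": joint angles; "qd": joint speeds; "joint_efforts": joint torques, N m; "eef_pos": TCP position; "ee_rot": TCP orientation; "force": force on the tool from outside, world axes, zero at the start; "moment": the same for the moment, N m; "width": finger opening in m; "gripper_force": force on a finger pad.
Only numpy, scipy, OpenCV 4.12 (cv2) and the standard library are available. Lean on these libraries where they do the work, as an engineer would, in place of code of your own. Each camera call takes 0.05 s, during which the arm holds its last target. There are 200 camera calls.

## Working session

There is one attempt and no reset: what is moved stays moved. The work goes in short steps, Python scripts to look and compute and a shell command to move; the robot and the scene stay as the last step left them, time stands still between calls to the robot, and variables do not carry over. Pictures are saved under pics/ and viewed, at most 10 in all, crops included, and the job is handed in when it is done.

```bash
ls; mkdir -p pics; cat > h.py <<'E'
import numpy as np,cv2
from scipy.spatial.transform import Rotation as Ro
from station import arm
def pose():
    s=arm.get_state(); return np.array(s['eef_pos']),Ro.from_euler('xyz',s['ee_rot']).as_matrix()
def cam(name):
    """K, R_wc, c : world = R_wc@Xc + c"""
    k=arm.get_calibration(name); K=np.array(k['mtx'])
    if name=='wrist':
        p,R=pose(); M=np.array(k['mount']); return K,R@M[:3,:3],R@M[:3,3]+p
    R=np.array(k['R']); return K,R.T,-R.T@np.array(k['t'])
def grab(name,png=None):
    C=cam(name); im,d=arm.grab_frame(name)
    if png: cv2.imwrite('pics/'+png,im[:,:,::-1])
    return C,im,d
def pts(C,d,m):
    K,R,c=C; v,u=np.nonzero(m&(d>0)); z=d[v,u]
    X=np.stack([(u-K[0,2])/K[0,0]*z,(v-K[1,2])/K[1,1]*z,z],1); return X@R.T+c
def proj(C,X):
    K,R,c=C; x=K@(R.T@(np.array(X)-c)); return x[:2]/x[2]
def ray(C,uv,z):
    K,R,c=C; r=R@np.linalg.inv(K)@np.array([uv[0],uv[1],1]); return c+r*(z-c[2])/r[2]
def rows(target,yaw=None):
    """shift in tool axes, 25mm units"""
    p,R=pose(); return np.round(R.T@(np.array(target)-p)/0.025,3)
E
cat > a.py <<'E'
from h import *
s=arm.get_state(); print(s['t'],s['eef_pos'],s['ee_rot'],s['width'],arm.hold_point_z)
T=['punch_grip','block_hole','button_top','bottle_center','ring_top','tape_roll','pipe_offcut','cutter','nut','grease_jar','spanner']
ims=[]
for n in ['scene','side']:
    C,im,d=grab(n); ims.append(im)
    print(n,C[2])
    for t in T:
        for r in arm.trace(t,n)[:3]:
            if r['score']<.25: continue
            P=pts(C,d,r['mask'])
            print(t,round(r['score'],2),r['extent'],np.round(np.median(P,0),3),np.round(np.percentile(P,[2,98],axis=0),3).tolist() if len(P) else '')
cv2.imwrite('pics/a.png',ims[0][:,:,::-1]);cv2.imwrite('pics/b.png',ims[1][:,:,::-1])
E
python3 a.py
```

```text
pics
0.0 [ 0.20432689 -0.6428183   0.22563485] [ 3.13994836e+00 -1.27381450e-04 -2.83393796e+00] 0.08792693687138844 0.0188
scene [1.19145506 0.84982235 0.94757148]
block_hole 0.58 [250.4, 191.3, 24.6, 26.4] [0.479 0.051 0.039] [[0.435, 0.005, -0.001], [0.496, 0.065, 0.056]]
bottle_center 0.82 [203.6, 181.7, 23.2, 47.4] [0.644 0.019 0.098] [[0.608, -0.017, 0.004], [0.666, 0.037, 0.165]]
bottle_center 0.62 [171.9, 172.6, 21.8, 49.9] [ 0.698 -0.09   0.096] [[0.661, -0.171, 0.001], [0.722, -0.073, 0.165]]
bottle_center 0.29 [252.9, 170.4, 3.8, 5.2] [ 0.358 -0.138  0.013] [[0.342, -0.155, 0.002], [0.371, -0.128, 0.017]]
ring_top 0.77 [296.4, 236.8, 36.8, 33.1] [0.527 0.322 0.077] [[0.434, 0.23, -0.003], [0.57, 0.365, 0.082]]
tape_roll 0.5 [152.1, 187.4, 20.2, 14.7] [ 0.702 -0.233  0.015] [[0.671, -0.268, -0.002], [0.731, -0.206, 0.025]]
tape_roll 0.25 [243.4, 265.7, 19.3, 21.7] [0.677 0.247 0.023] [[0.657, 0.224, -0.001], [0.7, 0.268, 0.037]]
pipe_offcut 0.81 [246.7, 264.5, 18.6, 22.1] [0.679 0.248 0.022] [[0.658, 0.225, -0.001], [0.7, 0.268, 0.037]]
cutter 0.67 [261.8, 177.2, 5.9, 22.0]
[... 728 characters left out ...]
-0.006, 0.006], [0.652, 0.038, 0.165]]
bottle_center 0.6 [226.4, 154.3, 17.2, 31.6] [ 0.674 -0.098  0.136] [[0.652, -0.125, 0.055], [0.702, -0.085, 0.166]]
ring_top 0.67 [194.7, 241.3, 33.2, 26.4] [0.522 0.325 0.078] [[0.478, 0.272, 0.013], [0.567, 0.365, 0.082]]
pipe_offcut 0.56 [177.3, 234.0, 15.9, 15.8] [0.67  0.252 0.023] [[0.652, 0.223, 0.002], [0.695, 0.27, 0.037]]
nut 0.57 [310.0, 203.8, 10.9, 8.2] [ 0.348 -0.137  0.013] [[0.338, -0.186, -0.001], [0.365, -0.125, 0.02]]
grease_jar 0.74 [299.2, 144.5, 16.1, 19.4] [ 0.522 -0.475  0.053] [[0.499, -0.515, 0.006], [0.549, -0.463, 0.087]]
spanner 0.92 [132.8, 315.5, 68.0, 15.7] [0.522 0.544 0.006] [[0.439, 0.505, -0.0], [0.601, 0.584, 0.01]]
```

```bash
python3 - <<'E'
import cv2,numpy as np
a=cv2.imread('pics/a.png');b=cv2.imread('pics/b.png')
A=cv2.resize(a[110:360,120:400],None,fx=2.14,fy=2.14,interpolation=cv2.INTER_CUBIC)[:,:600]
cv2.imwrite('pics/a2.png',A)
B=cv2.resize(b[110:360,100:400],None,fx=2.1,fy=2.1,interpolation=cv2.INTER_CUBIC)
cv2.imwrite('pics/b2.png',B)
E
```

```text
(no output)
```

View pics/a2.png

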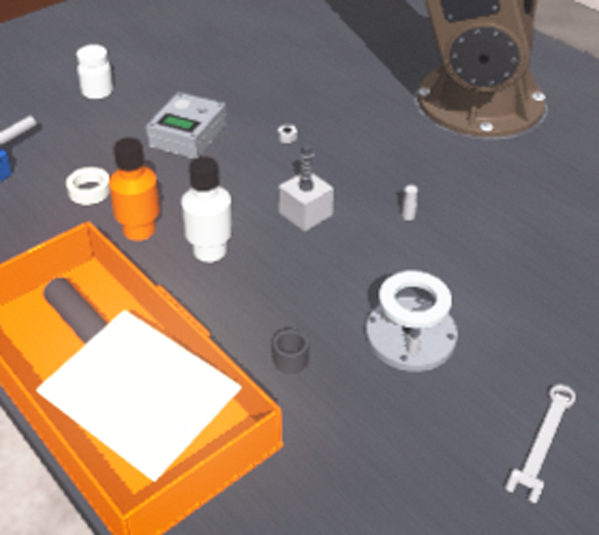

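View pics/b2.png

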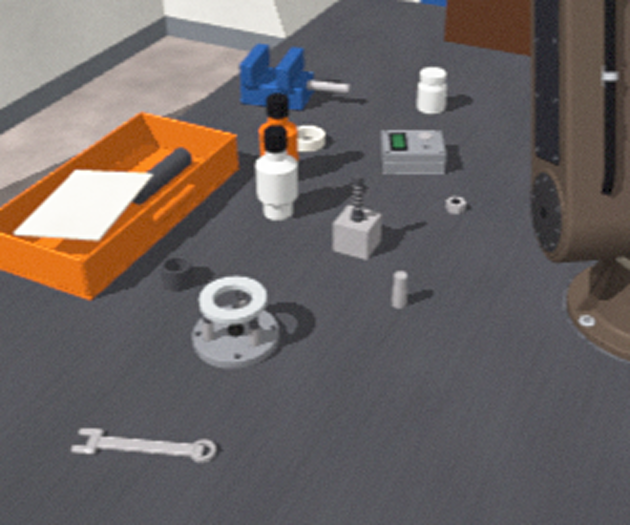

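The pictures show:
- **Punch:** in the steel block at scene-crop (307,170).
- **Bottle:** white at (207,215).
- **Bottle look-alikes:** the orange bottle at (135,190) and the grease jar at (95,72).
- **Punch look-alike:** the cutter at (410,203).
- **Dock ring:** at (415,300). The pipe (290,350) and tape roll (88,185) are not it.
- **Counter:** at (187,122). The bright disc at (180,103) is probably the screw cover and the darker spot at (203,110) the button. I'll check this close up.

My choices are the white bottle with the black cap and the punch in the block.

```bash
python3 - <<'E'
from h import *
print(np.round(arm.get_calibration('wrist')['mount'],3).tolist(), np.round(cam('wrist')[0],1).tolist())
for n,box in [('scene',(150,150,80,40)),('side',(275,165,45,40))]:
    C,im,d=grab(n); m=np.zeros(d.shape,bool); x,y,w,h=box; m[y:y+h,x:x+w]=1
    P=pts(C,d,m); P=P[(abs(P[:,2]-.045)<.004)&(P[:,1]<-.15)&(P[:,1]>-.4)]
    (c,wh,an)=cv2.minAreaRect(P[:,:2].astype(np.float32)); print(n,np.round(c,3),np.round(wh,3),an,len(P))
    m[:]=1; Q=pts(C,d,m)
    for nm,c,lo,hi,r in [('cap',(.632,.017),.135,.162,.05),('punch',(.465,.037),.064,.13,.03),('block',(.465,.037),.052,.057,.06),('ring',(.525,.318),.077,.084,.07)]:
        q=Q[(np.hypot(*(Q[:,:2]-c).T)<r)&(Q[:,2]>lo)&(Q[:,2]<hi)]
        print(nm,len(q),np.round(q.min(0),3),np.round(q.max(0),3),np.round(q.mean(0),3), np.round(cv2.minEnclosingCircle(q[:,:2].astype(np.float32))[0],3))
print(rows([.55,-.25,.25]))
E
```

```text
[[0.001, -0.97, -0.244, 0.065], [1.0, 0.001, 0.0, -0.0], [0.0, -0.244, 0.97, -0.158], [0.0, 0.0, 0.0, 1.0]] [[278.9, 0.0, 258.6], [0.0, 278.9, 190.4], [0.0, 0.0, 1.0]]
scene [ 0.482 -0.262] [0.12  0.098] 25.5842227935791 393
cap 108 [ 0.615 -0.014  0.135] [0.654 0.024 0.162] [0.638 0.012 0.15 ] [0.633 0.005]
punch 75 [0.458 0.026 0.066] [0.475 0.043 0.13 ] [0.467 0.036 0.097] [0.466 0.035]
block 127 [0.434 0.003 0.052] [0.496 0.064 0.057] [0.469 0.036 0.054] [0.466 0.032]
ring 337 [0.481 0.274 0.077] [0.571 0.368 0.083] [0.527 0.322 0.079] [0.526 0.32 ]
side [ 0.482 -0.262] [0.116 0.101] 24.539569854736328 324
cap 78 [ 0.609 -0.013  0.136] [0.647 0.026 0.162] [0.623 0.014 0.149] [0.626 0.005]
punch 65 [0.455 0.029 0.066] [0.468 0.048 0.127] [0.461 0.038 0.098] [0.459 0.039]
block 128 [ 0.432 -0.     0.052] [0.494 0.066 0.057] [0.461 0.036 0.054] [0.463 0.033]
ring 326 [0.478 0.272 0.077] [0.569 0.369 0.084] [0.522 0.323 0.079] [0.523 0.321]
[-17.937  10.805  -0.938]
```

```bash
python3 -m crank '[[[-15.2,11.2,0,0],[-15.2,11.2,0,0],[-15.2,11.2,0,0],[-15.2,11.2,0,0],[-15.2,11.2,0,0],[-15.2,11.2,0,0],[-15.2,11.2,0,0],[-15.2,11.2,0,0],[-15.2,11.2,0,0],[-15.2,11.2,0,0]]]' 0 && python3 - <<'E'
from h import *
C,im,d=grab('wrist','w1.png'); print(pose()[0])
uv=proj(C,[.482,-.262,.045]); print(uv)
for r in arm.recognise('button_top','wrist'): print(r)
u,v=uv.astype(int); u=min(max(u,100),412); v=min(max(v,75),309)
c=im[v-75:v+75,u-100:u+100]; print(u-100,v-75)
cv2.imwrite('pics/w1c.png',cv2.resize(c,None,fx=4,fy=4,interpolation=cv2.INTER_CUBIC)[:,:,::-1])
E
```

```text
t: 2.55
eef_pos: [0.4817, -0.2613, 0.2266]
ee_rot: [-3.142, -0.0, -2.833]
force: [0.1, -0.3, 0.3]
width: 0.0874
gripper_force: 0.0
[ 0.4813918  -0.26167787  0.22658568]
[258.28858537 174.72101389]
{'extent': [263.7, 145.8, 8.5, 9.1], 'score': 0.61}
158 99
```

View pics/w1c.png

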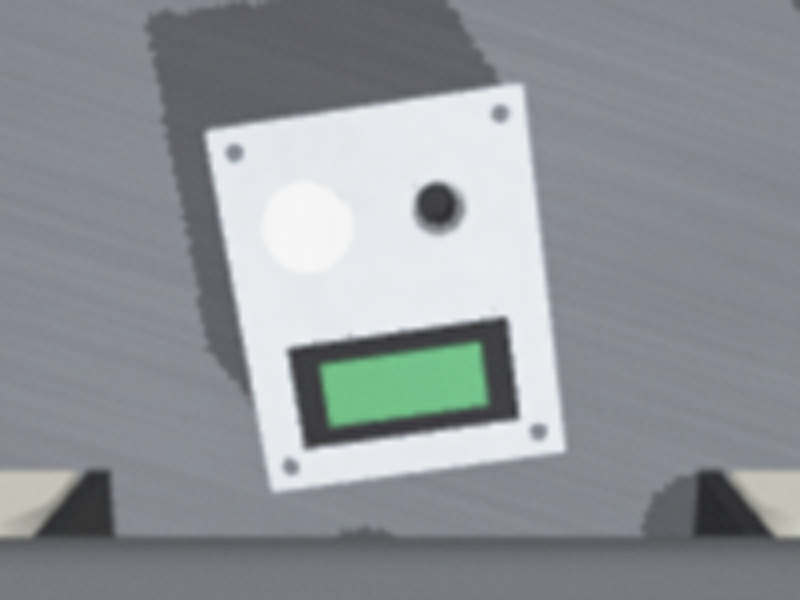

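The crop shows the white screw cover at (307,227) and the dark recessed button in its hole at (438,207), full-frame about (267.5,150.7). I choose the recessed one. Next I'll look at the punch.

```bash
python3 - <<'E'
from h import *
C=cam('wrist'); print(ray(C,(267.3,150.2),.038),ray(C,(267.9,151.2),.045))
E
python3 -m crank '[[[-2.9,11.5,0,0],[-2.9,11.5,0,0],[-2.9,11.5,0,0],[-2.9,11.5,0,0],[-2.9,11.5,0,0],[-2.9,11.5,0,0],[-2.9,11.5,0,0]]]' && python3 - <<'E'
from h import *
C,im,d=grab('wrist','w2.png'); print(pose()[0])
Q=pts(C,d,np.ones(d.shape,bool)); c=np.array([.4635,.036])
for nm,lo,hi,r in [('block',.05,.058,.06),('top',.12,.14,.03),('handle',.07,.118,.03),('collar',.059,.066,.03)]:
    q=Q[(np.hypot(*(Q[:,:2]-c).T)<r)&(Q[:,2]>lo)&(Q[:,2]<hi)]
    if len(q)>3: print(nm,len(q),np.round(q.min(0),4),np.round(q.max(0),4),np.round(q.mean(0),4),[np.round(x,4) for x in cv2.minAreaRect(q[:,:2].astype(np.float32))],np.round(cv2.minEnclosingCircle(q[:,:2].astype(np.float32))[0],4))
print(proj(C,[*c,.055]),proj(C,[*c,.135]))
cv2.imwrite('pics/w2c.png',cv2.resize(im[100:250,158:358],None,fx=4,fy=4,interpolation=cv2.INTER_CUBIC)[:,:,::-1])
E
```

```text
[ 0.45018217 -0.26097699  0.038     ] [ 0.45048439 -0.26033442  0.045     ]
t: 3.52
eef_pos: [0.4637, 0.034, 0.2266]
ee_rot: [-3.141, -0.0, -2.834]
force: [0.4, -1.0, -0.6]
width: 0.0876
gripper_force: 0.0
[0.46373927 0.03362559 0.22658037]
block 1941 [4.315e-01 1.000e-04 5.010e-02] [0.4925 0.0608 0.0575] [0.4588 0.0296 0.0547] [array([0.4621, 0.0304]), array([0.0604, 0.06  ]), np.float64(1.0044)] [0.4621 0.03  ]
top 261 [0.454  0.0226 0.1201] [0.4695 0.038  0.1365] [0.4607 0.0301 0.1331] [array([0.4614, 0.0303]), array([0.0148, 0.0154]), np.float64(22.2318)] [0.4619 0.0303]
handle 115 [0.4536 0.0223 0.0702] [0.4623 0.038  0.118 ] [0.4558 0.0288 0.0962] [array([0.4572, 0.0294]), array([0.0069, 0.0161]), np.float64(12.6019)] [0.4606 0.0301]
collar 123 [0.4503 0.019  0.0592] [0.4706 0.0417 0.0655] [0.4573 0.0291 0.0626] [array([0.4592, 0.0295]), array([0.0176, 0.0224]), np.float64(17.4203)] [0.4618 0.0303]
[260.57857985 176.53936535] [261.15103169 193.44538582]
```

View pics/w2c.png

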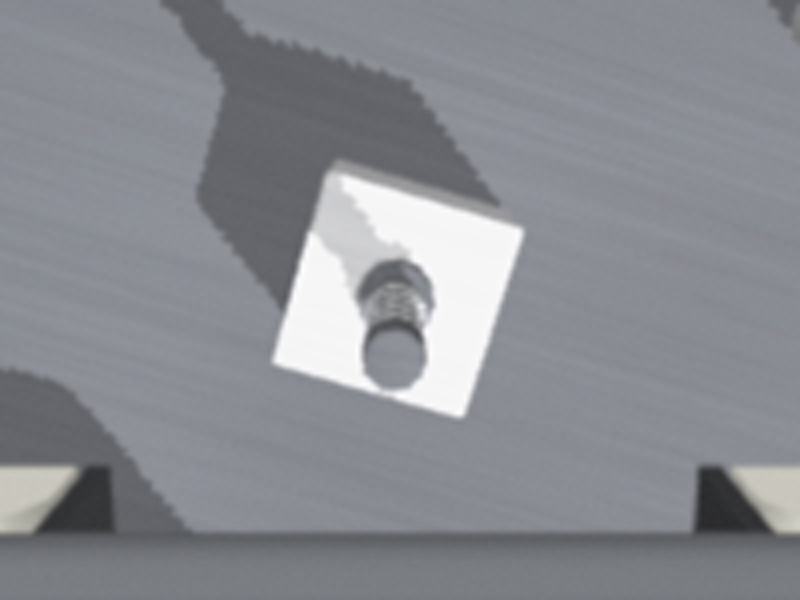

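The picture shows the punch handle top at crop (393,358) and the block squarely under it. I descend and grip.

```bash
python3 -m crank '[[[0.1,-0.1,3,0],[0.1,-0.1,5.74,0],[0.1,-0.1,5.74,0],[0.1,-0.1,5.74,0]]]' 0 && python3 -m crank '[[[0,0,0,0],[0,0,0,0],[0,0,0,0],[0,0,0,0],[0,0,0,0],[0,0,0,0]]]' 1 35
```

```text
t: 4.08
eef_pos: [0.4612, 0.0296, 0.0817]
ee_rot: [-3.141, -0.004, -2.836]
force: [0.2, 0.0, 0.1]
width: 0.0881
gripper_force: 0.0
t: 4.82
eef_pos: [0.4621, 0.0316, 0.0831]
ee_rot: [-3.142, -0.0, -2.834]
force: [-0.2, -0.1, -0.6]
width: 0.0331
gripper_force: 0.0
```

```bash
python3 -m crank '[[[0,0,0,0],[0,0,0,0],[0,0,0,0],[0,0,0,0],[0,0,0,0]]]' 1 35
```

```text
t: 5.45
eef_pos: [0.4621, 0.0315, 0.083]
ee_rot: [3.142, -0.0, -2.834]
force: [0.7, -0.0, -0.2]
width: 0.0155
gripper_force: 35.0
```

```bash
python3 -m crank '[[[0,0,-1.5,0],[0,0,-3,0],[0,0,-3,0]]]' && python3 -m crank '[[[4,-11,0,0],[4,-11,0,0],[4,-11,0,0],[4,-11,0,0],[4,-11,0,0],[4,-11,0,0],[4,-11,0,0],[4,-11,0,0]]]' && python3 - <<'E'
from h import *
C,im,d=grab('wrist','w3.png'); p,R=pose(); print(p,R[:,2])
print([np.round(proj(C,p+R@[0,0,z]),1) for z in (-.0188+.092,)], proj(C,[.4503,-.2606,.038]))
for r in arm.recognise('button_top','wrist')+arm.recognise('punch_tip','wrist'): print(r)
cv2.imwrite('pics/w3c.png',cv2.resize(im[90:290,128:394],None,fx=3,fy=3,interpolation=cv2.INTER_CUBIC)[:,:,::-1])
E
```

```text
t: 5.82
eef_pos: [0.4639, 0.0322, 0.1608]
ee_rot: [3.141, 0.006, -2.833]
force: [-0.7, -0.0, -1.8]
width: 0.0155
gripper_force: 35.0
t: 6.82
eef_pos: [0.4502, -0.2599, 0.1578]
ee_rot: [3.141, -0.0, -2.833]
force: [-0.2, 0.8, -0.8]
width: 0.0158
gripper_force: 35.0
[ 0.45027369 -0.25991151  0.15796089] [-6.83944586e-05  1.48031562e-04 -9.99999987e-01]
[array([259. , 198.6])] [258.284933   186.00491858]
{'extent': [251.8, 182.2, 12.4, 9.1], 'score': 0.53}
{'extent': [241.1, 193.1, 36.3, 90.0], 'score': 0.78}
```

View pics/w3c.png

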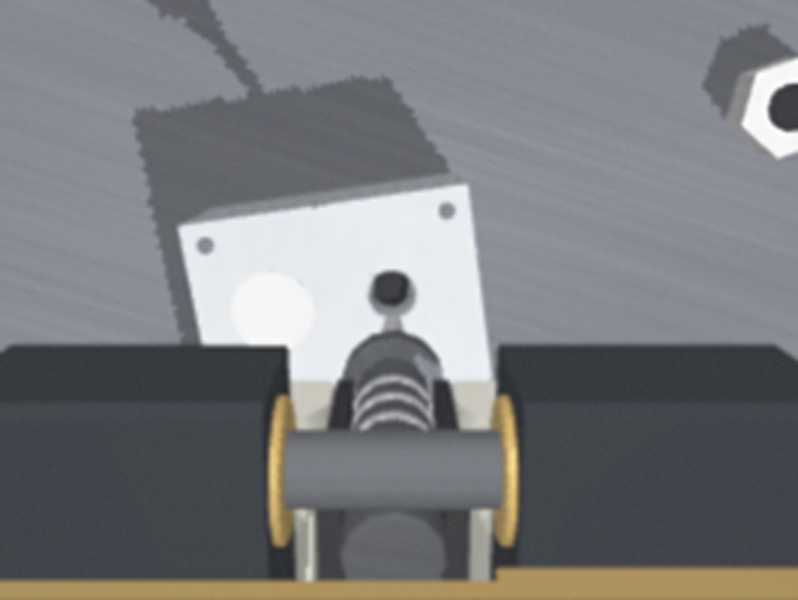

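The picture shows the tip at crop (393,316), in line with the button at (390,289) and offset only by perspective. I press now.

```bash
python3 -m crank '[[[0,0,1,0],[0,0,1.6,0],[0,0,1.9,0],[0,0,2,0],[0,0,2.05,0],[0,0,2.1,0],[0,0,2.1,0],[0,0,2.1,0]]]'
```

```text
t: 7.98
eef_pos: [0.4502, -0.2609, 0.1059]
ee_rot: [-3.141, 0.0, -2.834]
force: [-2.3, 1.3, 3.1]
width: 0.0155
gripper_force: 35.0
```

```bash
python3 -m crank '[[[0,0,0.05,0],[0,0,0.08,0],[0,0,0.08,0],[0,0,0.08,0]]]'; python3 - <<'E'
from h import *
f=[]
for i in range(3): arm.grab_frame('scene'); s=arm.get_state(); print(s['force'],s['eef_pos'])
E
```

```text
t: 8.48
eef_pos: [0.4508, -0.2612, 0.1053]
ee_rot: [-3.14, 0.001, -2.833]
force: [-5.5, 3.9, 16.3]
width: 0.0152
gripper_force: 35.1
[-3.92580984  3.63125306 17.34798122] [ 0.45074821 -0.26117682  0.10528092]
[-5.11320888  3.86326227 16.52839143] [ 0.45070913 -0.26118433  0.10526349]
[-5.0280169   3.67349726 16.91474756] [ 0.45072497 -0.26119451  0.10526813]
```

```bash
python3 -m crank '[[[0,0,-1.2,0],[0,0,-2.18,0],[0,0,-2.18,0],[-4,11,-2.18,0],[-4,11,-2.18,0],[-4,11,-2.18,0],[-4,11,-2.18,0],[-4,11,-2.18,0],[-4,11,-2.18,0],[-4,11,-2.18,0],[-4,11,-2.18,0],[-4,11,-2.18,0]]]' && python3 - <<'E'
from h import *
C,im,d=grab('wrist','w4.png'); p,R=pose(); print(p)
print(proj(C,p+R@[0,0,.0732]), proj(C,[.462,.0303,.055]))
m=np.zeros(d.shape,bool); m[:230]=1
cv2.imwrite('pics/w4c.png',cv2.resize(im[90:290,128:394],None,fx=3,fy=3,interpolation=cv2.INTER_CUBIC)[:,:,::-1])
E
```

```text
t: 10.12
eef_pos: [0.4621, 0.0306, 0.1579]
ee_rot: [-3.142, -0.0, -2.835]
force: [-0.0, 0.2, -1.6]
width: 0.0155
gripper_force: 35.0
[0.46214326 0.03075291 0.15798243]
[259.17548776 198.52931704] [258.71682543 189.86174114]
```

View pics/w4c.png

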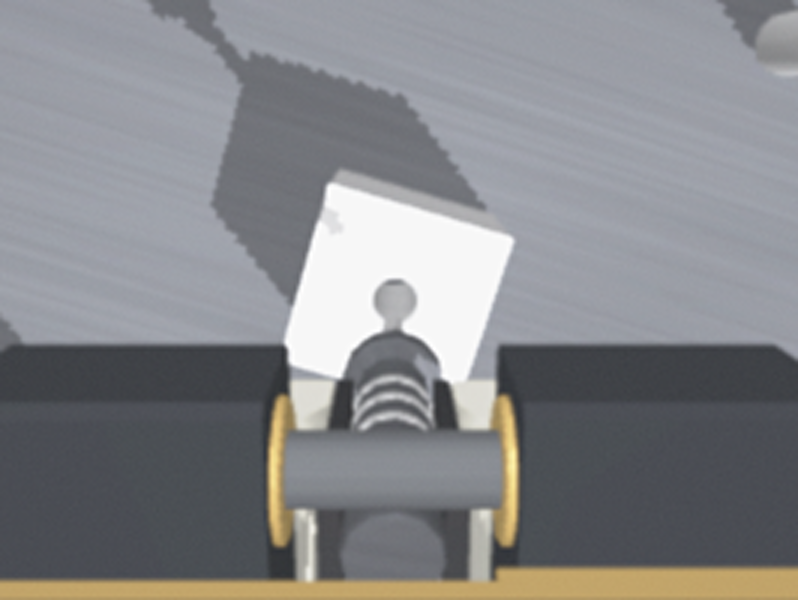

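The hole at crop (395,300) lines up with the pin at (393,320). I lower with a 1 mm trim.

```bash
python3 -m crank '[[[0,0.04,0.8,0],[0,0.04,1.2,0],[0,0.04,1.7,0],[0,0.04,2.2,0],[0,0.04,2.7,0],[0,0.04,2.95,0],[0,0.04,2.95,0],[0,0.04,2.95,0]]]'
```

```text
t: 11.18
eef_pos: [0.4621, 0.0326, 0.0846]
ee_rot: [3.142, 0.0, -2.834]
force: [-0.2, -0.0, -0.6]
width: 0.0155
gripper_force: 35.0
```

```bash
python3 -m crank '[[[0,0,0,0],[0,0,0,0],[0,0,0,0],[0,0,0,0],[0,0,0,0],[0,0,0,0]]]' 0 && python3 -m crank '[[[0,0,-3,0],[0,0,-5.8,0],[0,0,-5.8,0],[0,0,-5.8,0],[0,0,-5.8,0]]]' && python3 - <<'E'
from h import *
C,im,d=grab('wrist','w5.png'); print(pose()[0])
Q=pts(C,d,np.ones(d.shape,bool)); c=np.array([.462,.031])
q=Q[(np.hypot(*(Q[:,:2]-c).T)<.03)&(Q[:,2]>.12)]; print(len(q),q.max(0),cv2.minEnclosingCircle(q[:,:2].astype(np.float32)))
print(rows([.629,.006,.25]))
E
```

```text
t: 11.92
eef_pos: [0.4618, 0.0325, 0.0843]
ee_rot: [3.142, -0.0, -2.834]
force: [0.1, -1.0, -0.2]
width: 0.0698
gripper_force: 0.0
t: 12.55
eef_pos: [0.4612, 0.0323, 0.2283]
ee_rot: [3.141, -0.001, -2.834]
force: [-0.6, -0.1, 0.6]
width: 0.0879
gripper_force: 0.0
[0.46109627 0.03221437 0.22801292]
10553 [0.46909244 0.0504055  0.34593621] ((0.4461248517036438, 0.027920279651880264), 0.023406969383358955)
[-6.081 -3.033 -0.893]
```

```bash
python3 -m crank '[[[-6,-3,-1,0],[-6,-3,-1,0],[-6,-3,-1,0],[-6,-3,-1,0],[-6,-3,-1,0],[-6,-3,-1,0]]]' && python3 - <<'E'
from h import *
im0,d0=cv2.imread('pics/w5.png'),0
for i in range(2):
    C,im,d=grab('wrist',f'w6.png'); print(pose()[0])
    for r in arm.trace('bottle_center','wrist'): print(r['score'],r['extent'],np.round(np.percentile(pts(C,d,r['mask']),[1,99],axis=0),3).tolist())
    Q=pts(C,d,np.ones(d.shape,bool)); c=np.array([.629,.006])
    q=Q[(np.hypot(*(Q[:,:2]-c).T)<.03)&(Q[:,2]>.158)&(Q[:,2]<.172)]; print(len(q),q.mean(0),cv2.minEnclosingCircle(q[:,:2].astype(np.float32)))
C,im,d=grab('scene'); Q=pts(C,d,np.ones(d.shape,bool)); c=np.array([.463,.032])
q=Q[(np.hypot(*(Q[:,:2]-c).T)<.03)&(Q[:,2]>.07)&(Q[:,2]<.16)]; print('punch',len(q),q.min(0),q.max(0),q.mean(0))
E
```

```text
t: 13.35
eef_pos: [0.6266, 0.0066, 0.2539]
ee_rot: [3.141, -0.001, -2.833]
force: [-0.5, 0.1, 0.2]
width: 0.0876
gripper_force: 0.0
[0.62674374 0.00661806 0.25438319]
0.87 [104.9, 163.4, 85.6, 67.8] [[0.651, -0.139, 0.04], [0.701, -0.075, 0.166]]
0.71 [312.8, 14.3, 33.8, 42.8] [[0.455, 0.021, 0.058], [0.473, 0.042, 0.136]]
0.66 [223.1, 148.0, 59.9, 67.7] [[0.595, -0.032, 0.049], [0.648, 0.032, 0.166]]
1452 [ 0.62793319 -0.00077425  0.16447504] ((0.6294060349464417, -0.00037787595647387207), 0.021031618118286133)
[0.62699013 0.00666512 0.25481539]
0.95 [221.7, 144.0, 59.3, 72.9] [[0.595, -0.033, 0.054], [0.649, 0.031, 0.166]]
0.19 [50.1, 135.6, 56.1, 46.8] [[0.663, -0.275, -0.0], [0.727, -0.209, 0.025]]
1450 [ 0.6280289  -0.00077044  0.16446231] ((0.6290259957313538, -0.0005294901202432811), 0.020957909524440765)
punch 86 [0.45871825 0.02471727 0.07081053] [0.47287965 0.04313748 0.13545362] [0.46728051 0.03599844 0.10474978]
```

View pics/w6.png

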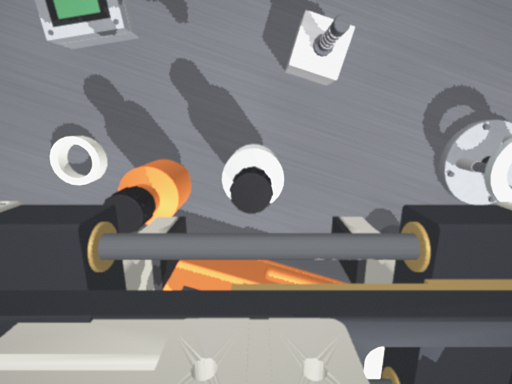

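The picture shows the white bottle's cap at (250,190), the orange look-alike clear to the left at (150,195), and the punch back in its block at (330,40).

```bash
python3 -m crank '[[[0,-0.3,0,0],[0,-0.3,2.5,0],[0,-0.3,5.08,0],[0,-0.3,5.08,0],[0,-0.3,5.08,0],[0,-0.3,5.08,0]]]' 0 && python3 -m crank '[[[0,0,0,0],[0,0,0,0],[0,0,0,0],[0,0,0,0],[0,0,0,0],[0,0,0,0],[0,0,0,0],[0,0,0,0]]]' 1 55
```

```text
t: 14.35
eef_pos: [0.6317, -0.0004, 0.1305]
ee_rot: [-3.141, 0.005, -2.833]
force: [-0.7, -0.6, -0.4]
width: 0.088
gripper_force: 0.0
t: 15.35
eef_pos: [0.6297, -0.0006, 0.1272]
ee_rot: [3.141, -0.0, -2.834]
force: [-0.1, 0.9, -0.0]
width: 0.0395
gripper_force: 55.0
```

```bash
python3 -m crank '[[[0,0,-2,0],[0,0,-4.6,0],[0,0,-4.6,0],[0,2,-4.6,0],[0,4,-4.6,0],[0,6,-4.6,0],[0,8,-4.6,0],[0,8,-4.6,0],[0,8,-4.6,0],[0,8,-4.6,0]]]' && python3 - <<'E'
from h import *
C,im,d=grab('wrist','w7.png'); p,R=pose(); print(p)
for r in arm.trace('ring_top','wrist'): print(r['score'],r['extent'])
Q=pts(C,d,np.ones(d.shape,bool)); c=np.array([.523,.316])
q=Q[(np.hypot(*(Q[:,:2]-c).T)<.065)&(Q[:,2]>.075)&(Q[:,2]<.085)]
from scipy.optimize import least_squares
r=np.hypot(*(q[:,:2]-c).T)
print(len(q),q.min(0),q.max(0),np.median(q[:,2]),cv2.minEnclosingCircle(q[:,:2].astype(np.float32)))
E
```

```text
t: 16.6
eef_pos: [0.5692, 0.189, 0.2418]
ee_rot: [-3.141, -0.001, -2.835]
force: [0.5, -1.1, -2.0]
width: 0.0389
gripper_force: 55.0
[0.56933987 0.18885581 0.241979  ]
0.75 [333.6, 133.4, 84.5, 68.9]
0.59 [209.1, 155.4, 101.1, 129.0]
3103 [0.47602822 0.27087901 0.07504121] [0.56680779 0.36444674 0.082047  ] 0.07963815585999412 ((0.5228405594825745, 0.31759998202323914), 0.047042008489370346)
```

View pics/w7.png

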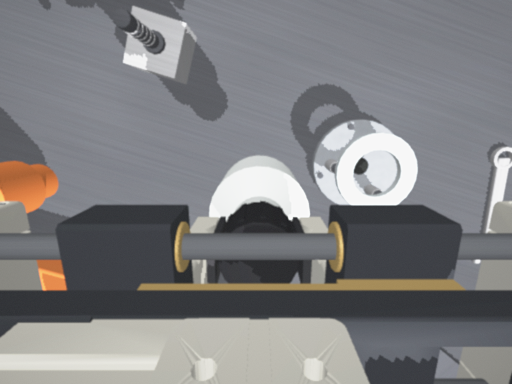

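The picture shows the bottle held at (260,200), the ring at (376,170) clear of it, and the punch in its block at (160,40).

```bash
python3 -m crank '[[[0.2,2,0,0],[0.2,4,0,0],[0.2,5.46,0,0],[0.2,5.46,0,0],[0.2,5.46,0,0],[0.2,5.46,0,0],[0.2,5.46,0,0]]]' && python3 - <<'E'
from h import *
p,R=pose(); print(p,R[:,2])
for n in ['scene','side']:
    C,im,d=grab(n); Q=pts(C,d,np.ones(d.shape,bool))
    e=C[2][:2]-p[:2]; e/=np.linalg.norm(e); s=np.array([-e[1],e[0]])
    for nm,lo,hi,r,rad in [('foot',.118,.138,.04,.025),('body',.158,.208,.045,.035),('ring',.076,.084,.065,.047)]:
        q=Q[(np.hypot(*(Q[:,:2]-p[:2]-[0,.004]).T)<r)&(Q[:,2]>lo)&(Q[:,2]<hi)][:,:2]-p[:2]
        a=q@s; print(n,nm,len(q),'side mid %.4f'%((a.min()+a.max())/2),'near %.4f'%((q@e).max()-rad), 'far %.4f'%((q@e).min()+rad), s)
E
```

```text
t: 17.58
eef_pos: [0.5235, 0.3176, 0.2424]
ee_rot: [-3.142, 0.0, -2.835]
force: [0.5, 0.2, -2.7]
width: 0.0394
gripper_force: 55.0
[0.52348579 0.31758593 0.24243647] [ 1.36324312e-04  3.82351572e-05 -9.99999990e-01]
scene foot 90 side mid 0.0002 near 0.0025 far 0.0293 [-0.62316676  0.78208899]
scene body 367 side mid 0.0002 near 0.0057 far 0.0377 [-0.62316676  0.78208899]
scene ring 318 side mid 0.0009 near 0.0035 far 0.0089 [-0.62316676  0.78208899]
side foot 90 side mid -0.0018 near 0.0031 far 0.0292 [-0.8275252  -0.56142858]
side body 369 side mid -0.0014 near 0.0031 far 0.0360 [-0.8275252  -0.56142858]
side ring 274 side mid -0.0003 near 0.0016 far 0.0129 [-0.8275252  -0.56142858]
```

```bash
python3 -m crank '[[[0.04,0,0.6,0],[0.04,0,1.2,0],[0.04,0,1.5,0],[0.04,0,1.8,0],[0.04,0,2.1,0],[0.04,0,2.4,0],[0.04,0,2.5,0],[0.04,0,2.5,0],[0.04,0,2.5,0]]]'
```

```text
t: 18.8
eef_pos: [0.5223, 0.3183, 0.1802]
ee_rot: [3.141, 0.001, -2.834]
force: [-0.3, -0.0, -2.0]
width: 0.0395
gripper_force: 55.0
```

```bash
python3 -m crank '[[[0,0,0.2,0],[0,0,0.4,0],[0,0,0.6,0],[0,0,0.75,0],[0,0,0.85,0],[0,0,0.92,0],[0,0,0.92,0],[0,0,0.92,0]]]'
```

```text
t: 19.8
eef_pos: [0.5233, 0.3186, 0.1586]
ee_rot: [3.141, 0.003, -2.833]
force: [-0.6, -1.0, 10.1]
width: 0.0395
gripper_force: 55.0
```

```bash
python3 -m crank '[[[0,0,0.08,0],[0,0,0.14,0],[0,0,0.18,0],[0,0,0.18,0],[0,0,0.18,0]]]'; python3 -m crank '[[[0,0,0.05,0],[0,0,0.08,0],[0,0,0.08,0],[0,0,0.08,0]]]'
```

```text
t: 20.42
eef_pos: [0.5236, 0.3187, 0.1554]
ee_rot: [3.141, 0.004, -2.833]
force: [-2.8, -2.8, 16.4]
width: 0.0393
gripper_force: 55.0
t: 20.92
eef_pos: [0.5241, 0.3188, 0.1552]
ee_rot: [3.141, 0.006, -2.832]
force: [-5.3, -3.8, 28.3]
width: 0.0393
gripper_force: 55.0
```

```bash
python3 - <<'E'
from h import *
p,R=pose()
for n in ['scene','side']:
    C,im,d=grab(n,f'f_{n}.png'); Q=pts(C,d,np.ones(d.shape,bool))
    r=np.hypot(*(Q[:,:2]-[.523,.3195]).T)
    q=Q[(r>.04)&(r<.046)&(Q[:,2]>.045)&(Q[:,2]<.09)]; print(n,'ring z',np.percentile(q[:,2],[10,50,90]))
    e=C[2][:2]-p[:2]; e/=np.linalg.norm(e); s=np.array([-e[1],e[0]])
    for lo,hi in [(.072,.09),(.105,.125)]:
        q=Q[(r<.045)&(Q[:,2]>lo)&(Q[:,2]<hi)][:,:2]-p[:2]; a=q@s; print('body mid',(a.min()+a.max())/2)
    q=Q[(np.hypot(*(Q[:,:2]-[.463,.034]).T)<.03)&(Q[:,2]>.07)&(Q[:,2]<.16)]; print('punch',len(q), q.max(0)[2] if len(q) else '')
print(arm.get_state()['force'])
E
```

```text
scene ring z [0.05338873 0.05794693 0.06046874]
body mid 0.0007619185291952886
body mid 0.0013277948097296481
punch 87 0.13655665775628745
side ring z [0.04974657 0.05760877 0.06087055]
body mid -0.0019458418555785804
body mid -0.0007017023487336134
punch 78 0.13611495640305504
[-5.97794715 -4.41695078 27.55993811]
```

View pics/f_side.png

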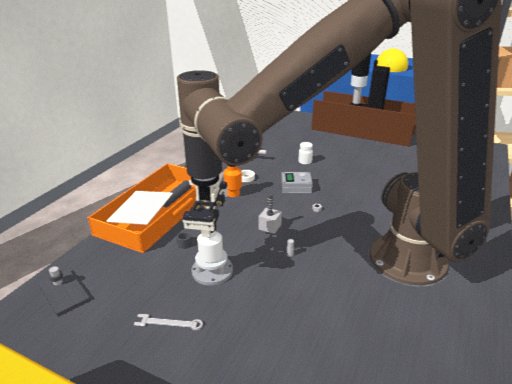

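The side view shows the bottle upright in the dock at (210,252) with the ring down, its top at about 0.06 m. The punch is in its block at (270,212) and the bystanders are in place. I hand in now.

```bash
python3 -c "
from station import arm
print(arm.job_done())"
```

```text
the job is handed in; nothing more can be done
None
```

I pressed the zero button fully in with the punch, hung the punch back in its block and let go, and handed in with the bottle held upright and the ring at the bottom of its travel; the hand-in call gave no verdict.

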